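# Click the reamer top onto the citrus juicer and stand it on the chopping board

## Task

Get the citrus juicer ready: set the reamer top on the steel cup with its two ears at the cup's two sprung catches, and push it straight down, slowly and firmly, until both catches have clicked over the ears; a hard shove would crush the seal ring. Then lift the whole juicer by the reamer cone and stand it on the free part of the chopping board, leaving the fruit and the garlic where they are.

Things in the scene. Friction and masses are not known exactly. Their poses are not given: they have to be found in the camera images.
- juicer_top: Reamer top, white plastic, 0.13 kg, z up. Origin: centre of its underside. Plug radius 42 mm, z 0 to 9, chamfered below; flange radius 48, z 9 to 13, low rim to 15.5; an ear 18 mm wide on local +x and on -x, out to 52.5 mm, z 9 to 15; in the middle a ribbed cone, the grip: radius 20 with upright sides z 13 to 43, then rounded, tip at 62. Same after a half turn.
- cone_grip (a point): Point on the cone's axis at mid grip, 40 mm above the underside of the reamer top; the cone is 40 mm thick here and can be pinched from above in any direction. Frame as the top's.
- juicer_cup: Round steel cup with black collar, loose, 0.32 kg, too wide to grasp. Origin: centre of its underside, z up. Foot radius 40 mm, body 49, mouth 44 (2 mm round the plug), rim at z 49. The flange rests on the seal: a top fully home has its origin 44 mm above the cup's. Sprung catches on local +x and -x (see joints) hold the ears. Same after a half turn.
- catch_a (a joint): Sprung black catch on the cup's local +x side, 14 mm wide, 57 mm from the axis, top at z 70. Its nose points inward to 48.7 mm, slopes on top, underside at z 59: a home ear is held under it. It stands between two guide horns (tops z 62.5) 22 mm apart, which let the ear in. Value in rad: 0 at rest, 0.1 bent outward as the ear passes, back to 0 once clicked.
- catch_b (a joint): The same on the cup's local -x side. Felt on the way down: 7 to 13 N together as the ears push the noses aside, then little for some 4 mm (not yet clicked), then the seal ring resists and rises to about 20 N, where the catches spring back over the ears, not always both at once. Some 20 to 25 N is plenty; only then do they carry the cup.
- seal: Dark silicone seal ring on the cup's rim, outer radius 48.5 mm, 4 mm wide, sprung bead 5 mm high (z 49 to 54 in the cup's frame; origin and axes as the cup's). It yields 1 mm per 20 N. A home top keeps it pressed 1 mm (20 N), held down by the catches. More than 30 N on it crushes it.
- chopping_board: Oak chopping board, fixed, 210 mm (local x) by 300 mm (local y), 22 mm thick. Origin: centre of its underside, z up. Lemon, lime and garlic lie on its local -y half; the half towards local +y is free.
- lemon: Loose lemon on the board, 71 x 53 x 51 mm. Origin: its underside.
- lime: Loose lime on the board, 48 x 44 x 45 mm. Origin: its underside.
- garlic: Loose garlic bulb on the board, 60 x 57 x 58 mm. Origin: its underside.

How it is judged:
By the outcome, as a careful person would: the job done as asked, in the order asked, and still so for the second after the job is handed in, with the robot touching nothing.
It also fails if it takes over 58 s, if anything falls off the work surface, if the arm or the gripper's body presses on something with over 40 N, if the wrist force passes 120 N, or if a joint passes its speed limit or range.

## Robot

A 6-joint arm with a two-finger parallel gripper is mounted at the origin on a cart in front of the work surface, level with it; the furniture and walls round the work are solid. World frame = base frame: x ahead of the robot, y to its left, z up, the work surface at z = 0. Lengths are in m, angles in degrees, forces in N, time in s.
With the tool pointing down it reaches from about 0.325 to 0.775 m from the base axis. Payload 5.5 kg.
Tool frame: the origin (TCP) lies at the centre of the arm's flange, where the gripper is bolted on; the fingertips stand 182 mm ahead of it and the grasp point (between the pads) lies 163 mm ahead of it; z points along the fingers, y is the line along which they close (so a half turn about z gives the same grasp; the last joint's range is limited). The gripper opens to 88 mm and grips with 3 to 60 N. Pads are 20 mm wide; open, the fingers measure 115 mm over their backs; the gripper's body (75 mm by 178 mm) begins 61 mm behind the grasp point.
Start: joints at [-72.118, 5.22, 70.514, -0, 104.267, -3.249], TCP at [0.216, -0.56, 0.405] pointing down, gripper open.
Joint ranges: [-164.24, 164.24], [-49.07, 125.15], [9.68, 141.18], [-86.29, 266.29], [3.28, 154.24], [-151.56, 151.56]. Speed limits (degrees/s): [147.25, 147.25, 172.46, 180, 180, 180].

## Interface

Orientations are given as [roll, pitch, yaw] about the fixed x, y, z axes, in that order (R = Rz(yaw) Ry(pitch) Rx(roll)).
In Python, from station import r gives the robot as it stands. The module is installed in compiled form; this text tells all that it offers. Calls block until the motion is done:
- r.reach(position, orientation): joint-space move of the TCP to a pose.
- r.servo_line(position, rotation=None, speed=0.15): straight line of the TCP; rotation=None keeps the orientation; speed is the mean speed in m/s.
- r.move_joints(angles): joint-space move.
- r.let_go() and r.grab(squeeze=None): open the fingers fully, or close them until they stop; squeeze is the grip in N (None keeps the last).
- r.wait(seconds).
- r.inverse_kinematics(position, orientation): joint angles nearest the present ones, or None.
- r.sense(): the state.
- r.snapshot(name): name is "scene" or "side" or "wrist"; returns a dict with "frame" (400x640x3 uint8, red, green, blue), "fx", "fy", "cx", "cy" (pixels), "R" (3x3) and "t" (3): a world point X has camera coordinates R X + t. Camera axes: x right, y down, z forward; pixel columns grow to the right and rows downward; lengths in m; the calibration is good to about 2 mm. A picture is of the moment at which its call begins. There is no depth.
A pose or a line that the arm cannot do raises r.IKError and nothing moves.
- r.hand_in(): hands the job in; it is judged then, once.
The state is a dict: "clock": time; "joints": joint angles; "joint_vel": joint speeds; "joint_torque": joint torques, N m; "tcp_pos": TCP position; "orientation": TCP orientation; "contact_force": force on the tool from outside, world axes, zero at the start; "torque": the same for the moment, N m; "opening": finger opening in m; "gripper_force": force on a finger pad.
Only numpy, scipy, OpenCV 4.12 (cv2) and the standard library are available. Lean on these libraries where they do the work, as an engineer would, in place of code of your own. Each camera call takes 0.05 s, during which the arm holds its last target. There are 200 camera calls.

## Working session

There is one attempt and no reset: what is moved stays moved. The work goes in short steps, each a Python script; the robot and the scene stay as the last script left them, time stands still between calls to the robot, and variables do not carry over. Pictures are saved under pics/ and viewed, at most 10 in all, crops included, and the job is handed in when it is done.

```bash
mkdir -p pics
python3 - <<'E'
from station import r
import cv2,numpy as np
for n in ("scene","side","wrist"):
    s=r.snapshot(n); cv2.imwrite(f"pics/{n}0.png",s["frame"][:,:,::-1])
    print(n,s["fx"],s["cx"],s["cy"],np.round(s["R"],3).tolist(),np.round(s["t"],3), "cam at",np.round(-np.array(s["R"]).T@s["t"],3))
print(r.sense())
E
```

```text
scene 379.1943683244577 328.4559738056774 205.07826263498973 [[-0.843, -0.537, 0.018], [-0.324, 0.481, -0.814], [0.429, -0.692, -0.58]] [0.439 0.189 0.742] cam at [0.113 0.659 0.576]
side 416.0824512898479 316.40466260166824 200.91438903789492 [[0.991, -0.134, -0.008], [-0.06, -0.391, -0.918], [0.12, 0.911, -0.396]] [-0.481  0.097  0.915] cam at [ 0.373 -0.86   0.448]
wrist 318.9981796187225 319.3865182198861 200.43664027028728 [[0.361, -0.933, -0.002], [-0.891, -0.346, 0.293], [-0.274, -0.104, -0.956]] [-0.599 -0.036  0.392] cam at [ 0.292 -0.531  0.384]
{'clock': 0.15, 'joints': array([-7.21171287e+01,  5.25431570e+00,  7.05640978e+01, -1.22804174e-03,
        1.04266371e+02, -3.24850007e+00]), 'joint_vel': array([ 0.00611875, -0.10075083, -0.18523153,  0.04475881,  0.07283961,
        0.03433333]), 'joint_torque': array([ 1.94531356e-03, -4.47046101e+01, -4.06907880e+01,  7.00013526e-02,
        2.74295127e-02, -1.05115362e-04]), 'tcp_pos': array([ 0.21631883, -0.55970932,  0.4037738 ]), 'orientation': array([-1.79915284e+02, -3.61574116e-03,  2.11310670e+01]), 'contact_force': array([-0.015169  ,  0.13499342, -0.08815727]), 'torque': array([-0.00941078,  0.00050291, -0.0103868 ]), 'gripper_force': 0.0, 'opening': 0.08796413162114004}
```

View pics/scene0.png

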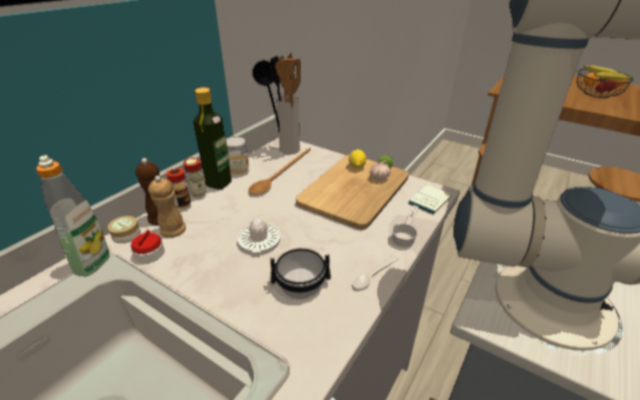

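View pics/side0.png

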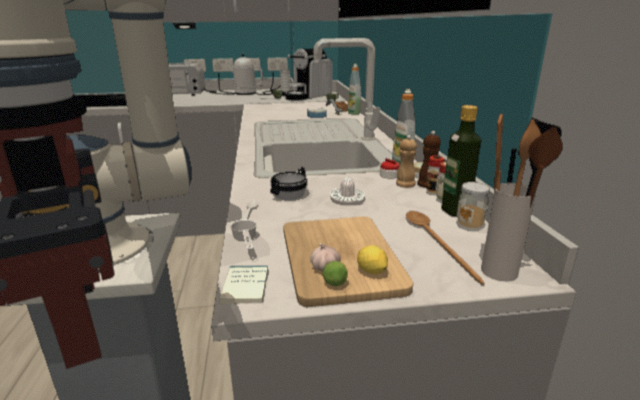

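The scene view shows the cup at about (300,268), the reamer top at (258,237) and the board centred near (353,187), with its free half nearer the camera. The side view shows them at (289,184), (347,192) and (342,258). Next I'll get rough positions and then look from the wrist camera.

```bash
cat > h.py <<'E'
from station import r
import cv2,numpy as np
def ray(s,u,v):
    R=np.array(s["R"]);t=np.array(s["t"])
    d=R.T@np.array([(u-s["cx"])/s["fx"],(v-s["cy"])/s["fy"],1.]); return -R.T@t,d
def onz(s,u,v,z):
    c,d=ray(s,u,v); return (c+d*(z-c[2])/d[2])
def snap(n,f):
    s=r.snapshot(n); cv2.imwrite(f"pics/{f}.png",s["frame"][:,:,::-1]); return s
def rpy(yaw): return [180,0,yaw]
E
python3 - <<'E'
from h import *
from scipy.spatial.transform import Rotation as Ro
s=r.snapshot("scene");d=r.snapshot("side");w=r.snapshot("wrist");q=r.sense()
for n,a,b,z in (("cup",(300,265),(289,180),.045),("top",(258,238),(347,194),.012),("board",(353,187),(342,258),.022)):
    print(n,onz(s,*a,z),onz(d,*b,z))
T=Ro.from_euler('xyz',q["orientation"],degrees=True).as_matrix()
c=-np.array(w["R"]).T@w["t"]
print("cam in tool",T.T@(c-q["tcp_pos"]),"cam axes cols",np.round(T.T@np.array(w["R"]).T,3))
E
```

```text
cup [0.44310767 0.22770199 0.045     ] [0.4396362  0.22428368 0.045     ]
top [0.59415611 0.18347529 0.012     ] [0.59477297 0.17814231 0.012     ]
board [ 0.51326698 -0.11130846  0.022     ] [ 0.5138592  -0.16768159  0.022     ]
cam in tool [0.08106795 0.00019105 0.01989839] cam axes cols [[ 0.001 -0.956 -0.294]
 [ 1.     0.001 -0.   ]
 [ 0.001 -0.294  0.956]]
```

Run:
```python
from h import *
r.reach([0.495,0.127,0.30],rpy(74)); s=snap("wrist","w1")
import pickle; pickle.dump(s,open("w1.pkl","wb")); print(r.sense()["clock"])
```

```text
2.9917
```

View pics/w1.png

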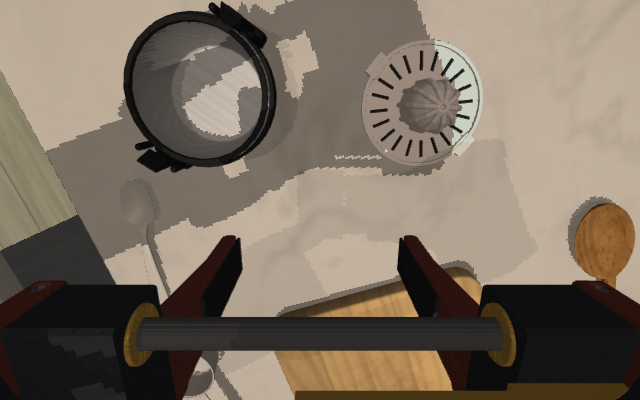

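The wrist view shows the open cup centred near (199,88), with catches at about (238,24) and (160,157). The reamer top is at about (421,102), with ears at (378,66) and (464,142). I'll enlarge both for exact pixels.

Run:
```python
import cv2,numpy as np
i=cv2.imread("pics/w1.png")
a=cv2.resize(i[0:180,110:290],None,fx=3,fy=3,interpolation=cv2.INTER_CUBIC)
b=cv2.resize(i[30:180,350:495],None,fx=3.6,fy=3.6,interpolation=cv2.INTER_CUBIC)
b=cv2.convertScaleAbs(b,alpha=1.15)
a=cv2.convertScaleAbs(a,alpha=2)
a=cv2.resize(a,(400,400)); b=cv2.resize(b,(387,400))
cv2.imwrite("pics/w1c.png",np.hstack([a,b]))  # left: 2.222x from (110,0); right 2.667x from (350,30)
```

```text
(no output)
```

View pics/w1c.png

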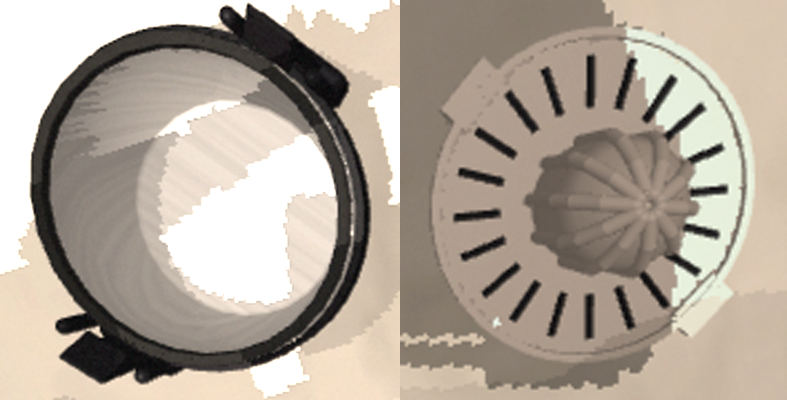

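The crop shows the cup's dark ring with catches at upper right and lower left. The top's ears have outer corners at about (366,70),(381,52) and (474,140),(460,156). I'll fit the slots and ears, then look at the cup from straight above.

```bash
cat >> h.py <<'E'
def circ(P):
    A=np.c_[2*P,np.ones(len(P))]; x=np.linalg.lstsq(A,(P**2).sum(1),rcond=None)[0]
    return x[:2],np.sqrt(x[2]+x[0]**2+x[1]**2)
E
python3 - <<'E'
from h import *
import pickle; s=pickle.load(open("w1.pkl","rb"))
g=cv2.cvtColor(s["frame"],cv2.COLOR_RGB2GRAY); m=np.zeros_like(g); m[35:175,355:490]=(g[35:175,355:490]<75)
n,l,st,ce=cv2.connectedComponentsWithStats(m)
P=[]
for k in range(1,n):
    if 15<st[k,4]<90:
        P.append(onz(s,*ce[k],.013)[:2])
P=np.array(P);c,R=circ(P);e=np.hypot(*(P-c).T)-R
P=P[abs(e)<.0025];c,R=circ(P);print(len(P),"top centre",c,R,np.round(1e3*(np.hypot(*(P-c).T)-R),1))
print("slot angles",np.sort(np.round(np.degrees(np.arctan2(*(P-c).T[::-1])),1)))
E=[onz(s,u,v,.015)[:2] for u,v in ((366,70.5),(381,51.8),(474.5,139.9),(459.9,155.6))]
a=(E[0]+E[1])/2;b=(E[2]+E[3])/2
d=b-a; print("ears mid",(a+b)/2,"len",np.hypot(*d),"ang",np.degrees(np.arctan2(d[1],d[0])))
# cup
cu=[onz(s,u,v,.068)[:2] for u,v in ((238,24),(153,160))];print("cup rough",np.mean(cu,0),cu)
m=((g<70)*255).astype(np.uint8)
# hole inside ring
h=(255-m)[0:190,100:300]; n,l,st,ce=cv2.connectedComponentsWithStats(h); k=l[88,99]
cnt=max(cv2.findContours((l==k).astype(np.uint8),0,1)[0],key=len)[:,0]+[100,0]
Q=np.array([onz(s,*p,.054)[:2] for p in cnt]);c,R=circ(Q);print("hole",st[k],c,R,np.round(1e3*np.std(np.hypot(*(Q-c).T)-R),2))
y=74*np.pi/180; c=c-.081*np.array([np.cos(y),np.sin(y)])
r.servo_line([c[0],c[1],.262],speed=.12); s=snap("wrist","w2"); pickle.dump(s,open("w2.pkl","wb"));i=cv2.imread("pics/w2.png")
print(r.sense()["clock"],onz(s,320,100,.05))
u=s["R"]@np.array([*(c+.081*np.array([np.cos(y),np.sin(y)])),.054])+s["t"];u=u/u[2]*s["fx"]+[s["cx"],s["cy"],0];print(u)
x0,y0=int(u[0])-125,max(0,int(u[1])-110);print("crop",x0,y0)
cv2.imwrite("pics/w2c.png",cv2.convertScaleAbs(cv2.resize(i[y0:y0+220,x0:x0+250],None,fx=2.7,fy=2.7,interpolation=2),alpha=2.2))
E
```

```text
20 top centre [0.5959452  0.17891159] 0.03426552354381373 [-0.2 -0.6  0.1 -0.7 -0.  -0.5  0.2  1.2  0.2  0.6  0.2  0.4  0.3  0.1
  0.2 -0.4  0.  -0.4 -0.1 -0.6]
slot angles [-173.5 -154.7 -137.7 -118.9 -102.3  -83.2  -65.7  -46.8  -29.3  -10.2
    7.2   26.3   43.7   62.5   79.8   98.6  115.6  134.3  151.4  169.9]
ears mid [0.59588544 0.17865806] len 0.10450831664388843 ang -55.30393069113797
cup rough [0.44210622 0.22982149] [array([0.48367453, 0.26028701]), array([0.40053792, 0.19935596])]
hole [   45    22   117   135 11459] [0.44534181 0.22999605] 0.038349968838260425 5.55
3.9 [0.44686105 0.23094036 0.05      ]
[317.89496184 102.3992352  318.99817962]
crop 192 0
```

View pics/w2c.png

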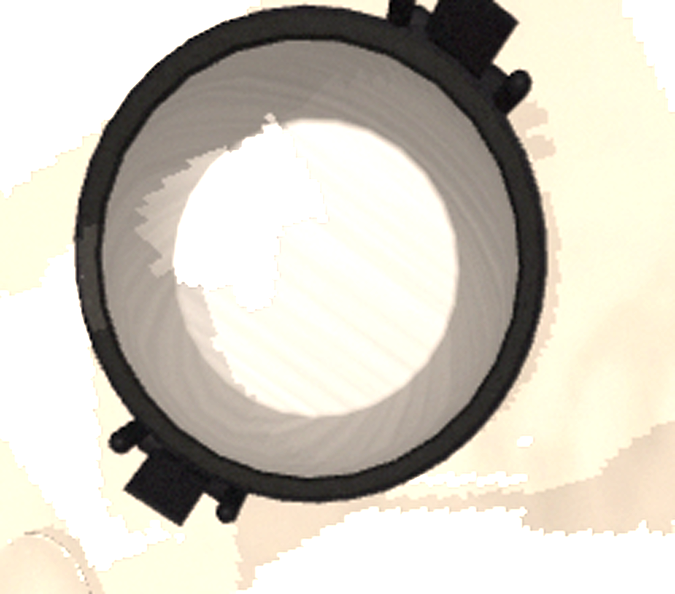

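The straight-down view shows the cup ring centred near crop (310,258). The guide horn tips are at crop (120,442),(230,512) lower left and (400,12),(518,82) upper right.

Run:
```python
from h import *
import pickle; s=pickle.load(open("w2.pkl","rb"))
f=lambda p,z:onz(s,192+p[0]/2.7,p[1]/2.7,z)[:2]
H=[f(p,.0615) for p in ((120,442),(230,512),(400,12),(518,82))]
a=(H[0]+H[1])/2;b=(H[2]+H[3])/2;d=b-a;ang=lambda d:np.degrees(np.arctan2(d[1],d[0]))
print("horns mid",(a+b)/2,"span",np.hypot(*d),"ang",ang(d),"perp pairs",ang(H[1]-H[0])+90,ang(H[3]-H[2])+90,"gaps",np.hypot(*(H[1]-H[0])),np.hypot(*(H[3]-H[2])))
g=cv2.cvtColor(s["frame"],cv2.COLOR_RGB2GRAY)
for th in (35,45):
    h=((g>th)*1).astype(np.uint8); h[225:]=0
    n,l,st,ce=cv2.connectedComponentsWithStats(h,connectivity=4); k=l[96,307]
    cnt=max(cv2.findContours((l==k).astype(np.uint8),0,1)[0],key=len)[:,0]
    Q=np.array([onz(s,*p,.054)[:2] for p in cnt]);c,R=circ(Q);print("hole",st[k],c,R,1e3*np.std(np.hypot(*(Q-c).T)-R))
# scene/side cross-check ring silhouettes
```

```text
horns mid [0.43910429 0.23160282] span 0.1006691929651111 ang 38.92785535790987 perp pairs 39.959881427557754 46.69980564123545 gaps 0.027510138763002498 0.02539298918209261
hole [  230    15   154   162 19613] [0.43932382 0.2325148 ] 0.04320963555615541 0.1841259730234285
hole [  230    15   154   162 19501] [0.43933476 0.23251837] 0.04308738034442556 0.18003403573277468
```

Run:
```python
from h import *
import pickle
y=np.radians(39);c=np.array([.4393,.2325])-.066*np.array([np.cos(y),np.sin(y)])
r.reach([c[0],c[1],.275],rpy(39)); s=snap("wrist","w3"); pickle.dump(s,open("w3.pkl","wb"));i=cv2.imread("pics/w3.png")
u=s["R"]@np.array([.4393,.2325,.054])+s["t"];u=u/u[2]*s["fx"]+[s["cx"],s["cy"],0]
x0,y0=int(u[0])-120,max(0,int(u[1])-112);print("cup px",u,"crop",x0,y0)
a=cv2.convertScaleAbs(cv2.resize(i[y0:y0+230,x0:x0+240],None,fx=2.5,fy=2.5,interpolation=2),alpha=2.5)
cv2.imwrite("pics/w3c.png",a)
g=cv2.cvtColor(s["frame"],cv2.COLOR_RGB2GRAY)
h=((g>40)*1).astype(np.uint8); n,l,st,ce=cv2.connectedComponentsWithStats(h,connectivity=4); k=l[int(u[1]),int(u[0])]
cnt=max(cv2.findContours((l==k).astype(np.uint8),0,1)[0],key=len)[:,0]
for z in (.05,.054):
    Q=np.array([onz(s,*p,z)[:2] for p in cnt]);c,R=circ(Q);print("hole",st[k],c,R,1e3*np.std(np.hypot(*(Q-c).T)-R))
sc=r.snapshot("scene");hsv=cv2.cvtColor(sc["frame"],cv2.COLOR_RGB2HSV)
m=cv2.inRange(hsv,(8,70,90),(25,220,255)); m[:140]=0;m[235:]=0;m[:,:290]=0;m[:,420:]=0
m=cv2.morphologyEx(m,cv2.MORPH_OPEN,np.ones((5,5)));cnt=max(cv2.findContours(m,0,1)[0],key=cv2.contourArea)
ap=cv2.approxPolyDP(cv2.convexHull(cnt),5,True)[:,0]
for p in ap: print(p,np.round(onz(sc,*p,.022),3))
print(r.sense()["clock"])
```

```text
cup px [318.63614983 128.28384198 318.99817962] crop 198 16
hole [  249    51   140   145 15967] [0.43916411 0.23254415] 0.04396199592501079 0.20129445892412556
hole [  249    51   140   145 15967] [0.43940172 0.2327227 ] 0.04310584652237356 0.197374297267774
[361 153] [ 0.59  -0.297  0.022]
[407 171] [ 0.425 -0.274  0.022]
[368 225] [0.402 0.013 0.022]
[351 201] [ 0.485 -0.051  0.022]
4.725
```

View pics/w3c.png

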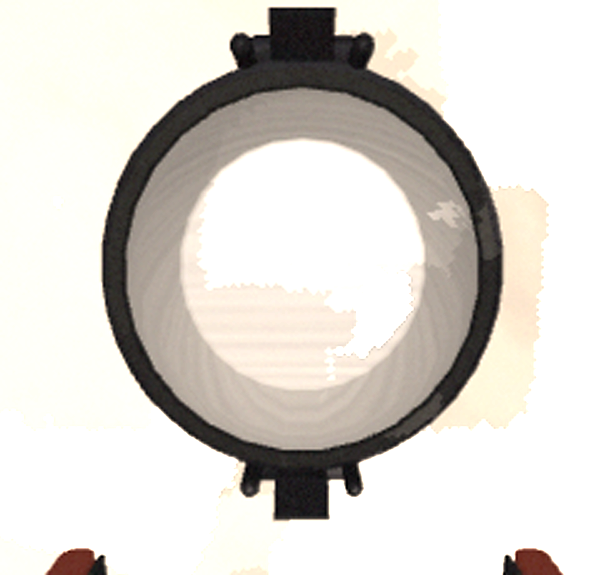

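In this view both catches are vertical above and below the ring at crop columns 303 and 302, so the cup yaw is 39° and its centre is (0.4392, 0.2326). Next is the board from the first pictures, and then I'll grasp the top.

Run:
```python
from h import *
for n,f in (("scene","scene0"),("side","side0")):
    s=r.snapshot(n); i=cv2.imread(f"pics/{f}.png");hsv=cv2.cvtColor(i,cv2.COLOR_BGR2HSV)
    m=cv2.inRange(hsv,(8,60,70),(25,230,255)); b=(140,235,293,420) if n=="scene" else (205,310,270,420)
    k=np.zeros_like(m);k[b[0]:b[1],b[2]:b[3]]=m[b[0]:b[1],b[2]:b[3]]
    k=cv2.morphologyEx(k,cv2.MORPH_OPEN,np.ones((5,5)));c=max(cv2.findContours(k,0,1)[0],key=cv2.contourArea)
    P=np.array([onz(s,*p,.022)[:2] for p in cv2.convexHull(c)[:,0]],np.float32)
    q=cv2.minAreaRect(P);print(n,q,np.round(cv2.boxPoints(q),3).tolist())
# grasp the top
x,y,yaw=.5959,.1788,124.4
r.reach([x,y,.29],rpy(yaw))
r.servo_line([x,y,.040+.163],speed=.06)
print(r.sense()["contact_force"])
r.grab(60); q=r.sense();print(q["opening"],q["gripper_force"],q["tcp_pos"],q["orientation"],q["contact_force"],q["torque"])
r.servo_line([x,y,.30],speed=.1); q=r.sense();print(q["opening"],q["contact_force"],q["clock"])
import pickle;s=snap("wrist","w4");pickle.dump(s,open("w4.pkl","wb"))
```

```text
scene ((0.5137030482292175, -0.12906621396541595), (0.2184266746044159, 0.34620121121406555), 2.0054314136505127) [[0.39800000190734863, 0.03999999910593033], [0.41100001335144043, -0.3059999942779541], [0.6290000081062317, -0.2980000078678131], [0.6169999837875366, 0.04800000041723251]]
side ((0.5147068500518799, -0.14672139286994934), (0.20924752950668335, 0.32106271386146545), 1.7029813528060913) [[0.4050000011920929, 0.010999999940395355], [0.41499999165534973, -0.3100000023841858], [0.6240000128746033, -0.30399999022483826], [0.6150000095367432, 0.017000000923871994]]
[-0.10530341 -0.30163665 -0.51335272]
0.03916388158339274 59.999950770288706 [0.59589661 0.17880704 0.20299359] [ 1.79999786e+02 -4.15555759e-04  1.24400333e+02] [-0.18108669 -0.18046881  0.02034801] [ 0.01078288 -0.04696031 -0.00920998]
0.03867101990838862 [-0.96343416  1.05471414 -1.61242007] 9.8167
```

View pics/w4.png

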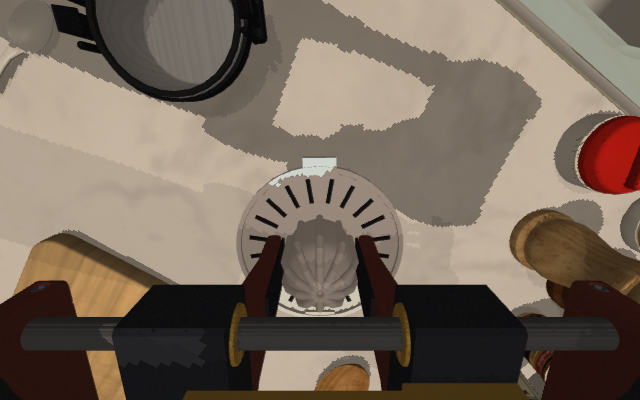

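The top is held squarely. Its near ear is centred at column 320 on the tool axis, with the outer edge at row 157. Next I'll check its offset in the hand and go over the cup.

Run:
```python
from h import *
import pickle;s=pickle.load(open("w4.pkl","rb"));q=r.sense()
p=onz(s,319.8,157,q["tcp_pos"][2]-.188)-q["tcp_pos"];t=np.radians(q["orientation"][2])
print("ear in tool",p[0]*np.cos(t)+p[1]*np.sin(t),p[0]*np.sin(t)-p[1]*np.cos(t))
r.reach([.4392,.2326,.305],rpy(39)); r.servo_line([.4392,.2326,.276],speed=.06)
q=r.sense();print(q["tcp_pos"],q["orientation"],q["contact_force"],q["opening"],q["clock"])
s=snap("wrist","w5");pickle.dump(s,open("w5.pkl","wb"));i=cv2.imread("pics/w5.png")
a=cv2.convertScaleAbs(cv2.resize(i[100:320,200:440],None,fx=2.5,fy=2.5,interpolation=2),alpha=1.8)
cv2.imwrite("pics/w5c.png",a)
```

```text
ear in tool 0.053182389671594846 5.9257049748958485e-05
[0.43920031 0.23257316 0.27582157] [-1.79993301e+02  2.26765900e-02  3.89992181e+01] [-0.36250607 -0.25231649 -1.47194136] 0.03905318108130174 11.9833
```

View pics/w5c.png

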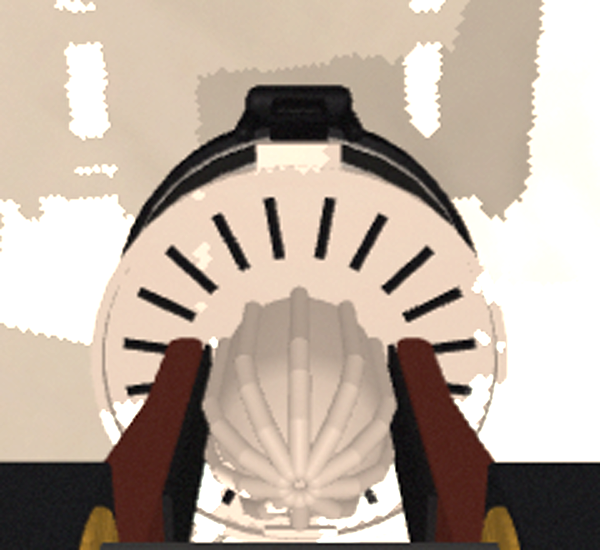

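The ear (crop columns 257–341) is centred between the horns (245–352), in line with the catch. Now I'll press down gently in small steps while watching the force.

Run:
```python
from h import *
t=np.radians(39);x,y=np.array([.4392,.2326])-.0004*np.array([np.cos(t),np.sin(t)])
q=r.sense();f0=q["contact_force"][2]
r.servo_line([x,y,.267],speed=.02);z=.267;hi=0
while z>.2435:
    q=r.sense();F=q["contact_force"]-[0,0,f0]
    print(f"{z*1e3:.2f} tcp {q['tcp_pos'][2]*1e3:.2f} F {np.round(F,1)} T {np.round(q['torque'],2)} op {q['opening']*1e3:.1f} t {q['clock']:.1f}")
    if F[2]>21 or np.hypot(F[0],F[1])>12: break
    z-= .0005 if z>.2525 and F[2]<14 else .0003 if F[2]<12 else .00015
    r.servo_line([x,y,z],speed=.005)
```

```text
267.00 tcp 266.90 F [ 0.4 -0.6 -0.4] T [-0.02 -0.04 -0.01] op 38.8 t 12.6
266.50 tcp 266.57 F [0.2 0.3 0.1] T [-0.04 -0.04  0.01] op 39.3 t 12.9
266.00 tcp 265.97 F [-0.  -0.6 -0.7] T [ 0.04 -0.    0.02] op 39.2 t 13.1
265.50 tcp 265.47 F [0.  0.3 0.6] T [-0.01  0.04 -0.03] op 39.3 t 13.4
265.00 tcp 264.96 F [-0.3 -0.1 -0.3] T [ 0.03 -0.02  0.02] op 38.6 t 13.6
264.50 tcp 264.43 F [-0.2 -0.4 -0.9] T [-0.    0.06  0.03] op 38.7 t 13.9
264.00 tcp 263.97 F [ 0.1 -0.5 -0.2] T [0.05 0.02 0.05] op 38.8 t 14.1
263.50 tcp 263.45 F [0.1 0.2 0.6] T [-0.04 -0.01 -0.  ] op 38.9 t 14.4
263.00 tcp 262.94 F [-0.8  0.7 -0.8] T [-0.03 -0.08  0.06] op 39.3 t 14.6
262.50 tcp 262.45 F [-0.2  0.5 -0.8] T [-0.05 -0.05 -0.04] op 38.9 t 14.9
262.00 tcp 261.95 F [-0.   0.5 -0.5] T [0.05 0.02 0.01] op 38.5 t 15.1
261.50 tcp 261.44 F [ 0.6 -0.4 -0.6] T [-0.01  0.01  0.04] op 39.1 t 15.4
261.00 tcp 260.97 F [ 0.3  0.3 -0.9] T [-0.05 -0.04 -0.  ] op 39.1 t 15.6
260.50 tcp 260.47 F [-0.3  0.6 -0.4] T [-0.02 -0.05 -0.02] op 38.8 t 15.9
260.00 tcp 259.93 F [ 0.  -0.3 -0.8] T [-0.05  0.01 -0.03] op 39.2 t 16.1
259.5
[... 2914 characters left out ...]
[-0.35  0.89 -0.04] op 39.3 t 26.1
244.85 tcp 247.12 F [-4.4 -1.6 14.7] T [-0.33  0.91 -0.03] op 38.8 t 26.4
244.70 tcp 247.09 F [-4.7 -2.  15.3] T [-0.36  0.95  0.09] op 38.7 t 26.6
244.55 tcp 247.10 F [-5.7 -1.8 14.9] T [-0.35  1.03 -0.01] op 38.8 t 26.9
244.40 tcp 247.09 F [-6.2 -2.2 15.2] T [-0.43  1.08 -0.01] op 39.0 t 27.1
244.25 tcp 247.04 F [-6.4 -2.4 16.2] T [-0.45  1.15 -0.02] op 38.5 t 27.4
244.10 tcp 246.82 F [-6.2 -3.1 16.6] T [-0.49  1.21 -0.  ] op 39.1 t 27.6
243.95 tcp 246.83 F [-6.7 -3.3 17.1] T [-0.5   1.23 -0.01] op 39.0 t 27.9
243.80 tcp 246.78 F [-7.5 -2.8 17.5] T [-0.52  1.32  0.05] op 39.3 t 28.1
243.65 tcp 246.77 F [-7.3 -2.8 17.9] T [-0.54  1.3   0.  ] op 38.9 t 28.4
```

No click yet at 18 N, and a sideways force of 7 N has built up from arm compliance. I'll trim the lateral target with the force readings while I keep pressing.

Run:
```python
from h import *
t=np.radians(39);p=np.array([*(np.array([.4392,.2326])-.0004*np.array([np.cos(t),np.sin(t)])),.24365])
f0=-1.47;prev=0
for k in range(24):
    q=r.sense();F=q["contact_force"]-[0,0,f0]
    print(f"{p[2]*1e3:.2f} {np.round((p-q['tcp_pos'])*1e3,2)} tcpz {q['tcp_pos'][2]*1e3:.2f} F {np.round(F,1)} T {np.round(q['torque'],2)} o {np.round(q['orientation'],2)} t {q['clock']:.1f}")
    if F[2]>23.5 or F[2]<prev-5: break
    prev=F[2]
    p[:2]+=np.clip(F[:2]*.00006,-.0003,.0003); p[2]-=.0002
    r.servo_line(p.tolist(),speed=.005)
np.save("p.npy",p)
```

```text
243.65 [-0.01 -0.05 -3.09] tcpz 246.74 F [-7.2 -2.6 20.6] T [-0.6   1.37 -0.05] o [ 1.7997e+02 -1.2000e-01  3.9000e+01] t 28.6
243.45 [-0.13 -0.14 -3.31] tcpz 246.76 F [-6.3 -3.4 19.3] T [-0.47  1.23 -0.02] o [ 1.7997e+02 -1.6000e-01  3.9000e+01] t 28.9
243.25 [-0.27 -0.24 -3.54] tcpz 246.79 F [-5.4 -2.4 19.3] T [-0.35  1.06  0.03] o [179.96  -0.22  39.01] t 29.1
243.05 [-0.41 -0.3  -3.75] tcpz 246.80 F [-5.  -1.9 19.8] T [-0.31  0.98 -0.04] o [179.95  -0.26  39.01] t 29.4
242.85 [-0.54 -0.37 -3.95] tcpz 246.80 F [-3.9 -2.1 19.4] T [-0.27  0.9   0.  ] o [179.94  -0.3   39.01] t 29.6
242.65 [-0.66 -0.4  -4.16] tcpz 246.81 F [-4.9 -2.1 20. ] T [-0.2   0.8  -0.05] o [179.93  -0.34  39.  ] t 29.9
242.45 [-0.78 -0.46 -4.34] tcpz 246.79 F [-3.6 -1.6 20. ] T [-0.11  0.68 -0.04] o [179.92  -0.38  39.01] t 30.1
242.25 [-0.88 -0.52 -4.55] tcpz 246.80 F [-2.4 -1.1 20.5] T [-0.13  0.6   0.02] o [179.91  -0.42  39.01] t 30.4
242.05 [-0.96 -0.52 -4.72] tcpz 246.77 F [-1.9 -0.7 21.5] T [-0.12  0.59 -0.03] o [179.9   -0.44  39.  ] t 30.6
241.85 [-1.01 -0.58 -4.89] tcpz 246.74 F [-2.7 -1.1 22.5] T [-0.12  0.67 -0.04] o [179.9   -0.46  39.01] t 30.9
241.65 [-1.08 -0.56 -5.04] tcpz 246.69 F [-2.8 -1.7 22.9] T [-0.11  0.6   0.05] o [179.89  -0.48  39.  ] t 31.1
241.45 [-1.15 -0.62 -5.23] tcpz 246.68 F [-2.  -0.6 22.7] T [-0.04  0.51 -0.03] o [179.89  -0.51  39.  ] t 31.4
241.25 [-1.19 -0.66 -5.39] tcpz 246.64 F [-2.6  0.8 23.3] T [-0.05  0.48  0.01] o [179.88  -0.53  39.  ] t 31.6
241.05 [-1.28 -0.62 -5.57] tcpz 246.62 F [-2.2 -0.9 23.8] T [-0.04  0.52  0.  ] o [179.87  -0.54  39.  ] t 31.9
```

Run:
```python
from h import *
p=np.load("p.npy");f0=-1.47
def show(tag):
    q=r.sense();F=q["contact_force"]-[0,0,f0]
    print(tag,f"{p[2]*1e3:.2f} tcp {np.round(q['tcp_pos']*1e3,2)} F {np.round(F,1)} T {np.round(q['torque'],2)} o {np.round(q['orientation'],2)} t {q['clock']:.1f}");return F
for k in range(3):
    p[2]-=.0002; p[0]-=.0001; r.servo_line(p.tolist(),speed=.005)
    if show("press")[2]>24.8: break
r.wait(.2);show("hold")
p0=p.copy();tgt=np.array([.4389,.2323,.2466])
for k in range(1,7):
    p=p0+(tgt-p0)*k/6; r.servo_line(p.tolist(),speed=.01);show("relax")
np.save("p.npy",p)
s=snap("wrist","w6");a=cv2.imread("pics/w6.png")[120:220,250:390];a=cv2.convertScaleAbs(cv2.resize(a,None,fx=4,fy=4,interpolation=2),alpha=1.8)
b=snap("side","s6");b=cv2.imread("pics/s6.png")[130:210,255:335];c=snap("scene","c6");c=cv2.imread("pics/c6.png")[225:305,255:345]
b=cv2.resize(b,(230,200),interpolation=2);c=cv2.resize(c,(230,200),interpolation=2)
cv2.imwrite("pics/m6.png",np.hstack([a,np.vstack([b,c])]))
```

```text
press 240.85 tcp [437.3  231.76 246.59] F [-1.9 -1.6 24.6] T [-0.12  0.45  0.05] o [179.86  -0.56  39.  ] t 32.1
press 240.65 tcp [437.25 231.76 246.55] F [-1.6 -1.2 25. ] T [-0.14  0.51 -0.01] o [179.85  -0.58  39.  ] t 32.4
hold 240.65 tcp [437.25 231.73 246.53] F [-2.  -1.6 24.3] T [-0.15  0.51  0.04] o [179.85  -0.57  39.  ] t 32.6
relax 241.64 tcp [437.52 231.83 246.7 ] F [-1.9 -1.3 22.3] T [-0.19  0.45 -0.01] o [179.88  -0.48  39.  ] t 32.9
relax 242.63 tcp [437.81 231.95 246.85] F [-2.8 -0.7 19.2] T [-0.16  0.51  0.05] o [179.9  -0.4  39. ] t 33.1
relax 243.62 tcp [438.07 232.06 246.92] F [-1.7 -1.3 16.6] T [-0.13  0.44 -0.01] o [179.92  -0.3   39.  ] t 33.4
relax 244.62 tcp [438.34 232.17 246.93] F [-1.9 -0.3 12.2] T [-0.12  0.38 -0.05] o [179.95  -0.21  39.  ] t 33.6
relax 245.61 tcp [438.62 232.25 246.98] F [-2.  -0.9 10.3] T [-0.13  0.38 -0.  ] o [ 1.7998e+02 -1.1000e-01  3.9000e+01] t 33.9
relax 246.60 tcp [438.9  232.37 247.  ] F [-2.3 -0.8  8. ] T [-0.11  0.34 -0.02] o [-1.800e+02 -2.000e-02  3.901e+01] t 34.2
```

View pics/m6.png

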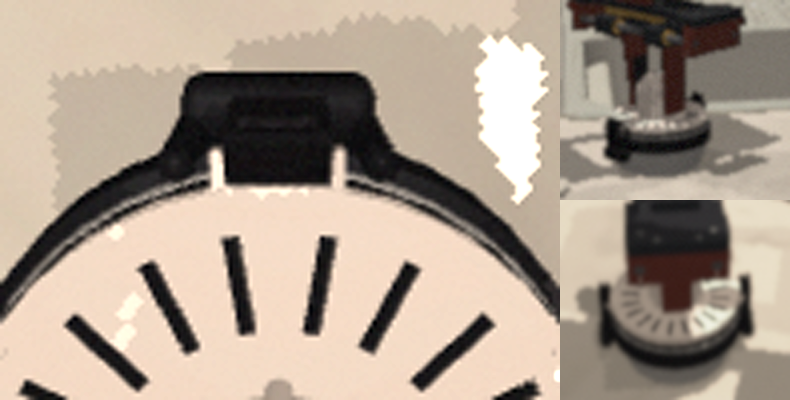

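The near catch's nose is now over the ear. As I unloaded, the top stayed at 247.0 mm from 17 N down to 8 N, so it is held. Next is a small lift test.

Run:
```python
from h import *
f0=-1.47
def show(tag):
    q=r.sense();F=q["contact_force"]-[0,0,f0]
    print(tag,f"tcp {np.round(q['tcp_pos']*1e3,2)} F {np.round(F,1)} T {np.round(q['torque'],2)} op {q['opening']*1e3:.1f} t {q['clock']:.1f}");return F
for z in (.2475,.2485,.2495,.251,.256,.262):
    r.servo_line([.4388,.2323,z],speed=.015); r.wait(.1); show(z)
s=snap("wrist","w7");a=cv2.imread("pics/w7.png")[100:320,220:420];a=cv2.convertScaleAbs(cv2.resize(a,None,fx=1.8,fy=1.8,interpolation=2),alpha=1.5)
snap("side","s7");b=cv2.imread("pics/s7.png")[120:210,245:335];snap("scene","c7");c=cv2.imread("pics/c7.png")[215:305,255:345]
b=cv2.resize(b,(198,198),interpolation=2);c=cv2.resize(c,(198,198),interpolation=2)
cv2.imwrite("pics/m7.png",np.hstack([a,np.vstack([b,c])]))
```

```text
0.2475 tcp [438.79 232.32 247.04] F [-0.   0.3  1.7] T [ 0.06 -0.1   0.01] op 38.8 t 34.7
0.2485 tcp [438.54 232.17 247.47] F [ 0.1  0.2 -3.7] T [-0.02 -0.01  0.02] op 39.2 t 35.0
0.2495 tcp [438.8  232.28 249.5 ] F [-1.1  0.2 -4.5] T [-0.   -0.07 -0.03] op 39.0 t 35.4
0.251 tcp [438.8  232.31 251.05] F [-0.1 -0.8 -4.4] T [-0.   -0.02 -0.  ] op 39.3 t 35.7
0.256 tcp [438.79 232.3  255.94] F [ 0.4 -0.5 -4.7] T [0.07 0.   0.01] op 39.0 t 36.3
0.262 tcp [438.78 232.29 261.93] F [-0.6  0.2 -3.7] T [-0.04 -0.04  0.  ] op 38.9 t 37.0
```

The whole juicer hangs level: the added weight is about 4 N and there is no moment, so both catches hold. Now I'll carry it to the board.

Run:
```python
from h import *
def show(tag):
    q=r.sense();print(tag,f"tcp {np.round(q['tcp_pos']*1e3,2)} F {np.round(q['contact_force'],1)} T {np.round(q['torque'],2)} op {q['opening']*1e3:.1f} t {q['clock']:.1f}");return q["contact_force"][2]
r.servo_line([.4388,.2323,.31],speed=.08)
r.servo_line([.512,-.065,.315],speed=.13)
r.servo_line([.512,-.065,.275],speed=.05); r.wait(.2); fz=show("hover")
z=.275
while z>.264:
    z-=.0008; r.servo_line([.512,-.065,z],speed=.01)
    if r.sense()["contact_force"][2]-fz>3: break
show("down"); r.let_go(); show("open")
r.servo_line([.512,-.065,.36],speed=.12)
r.reach([.35,.15,.40],rpy(39)); show("away")
snap("side","s8");b=cv2.imread("pics/s8.png")[120:320,215:435];snap("scene","c8");c=cv2.imread("pics/c8.png")[120:260,280:440]
cv2.imwrite("pics/m8.png",np.hstack([cv2.resize(b,(400,364),interpolation=2),cv2.resize(c,(400,364),interpolation=2)]))
```

```text
hover tcp [512.1  -65.01 275.46] F [-0.   0.9 -6.3] T [0.03 0.04 0.03] op 39.0 t 41.5
down tcp [512.04 -64.98 268.77] F [-2.4  0.1  2. ] T [0.21 0.47 0.  ] op 38.9 t 43.8
open tcp [512.   -65.01 267.8 ] F [-0.3  0.3  0.5] T [ 0.01 -0.06  0.02] op 88.0 t 44.7
away tcp [350.45 149.69 399.52] F [-0.3  0.2 -0.7] T [-0.07 -0.08  0.03] op 87.9 t 46.6
```

View pics/m8.png

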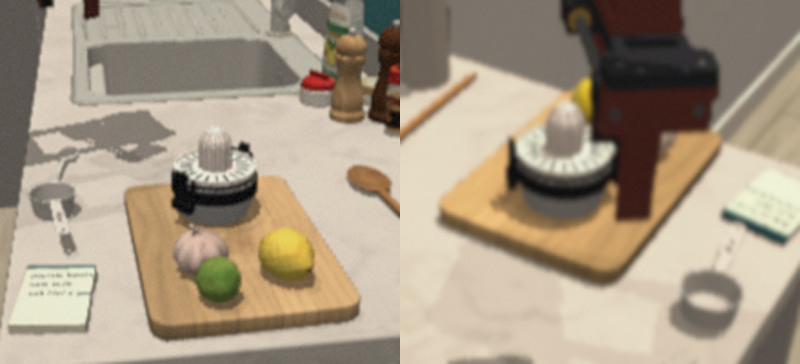

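The juicer stands level on the free half of the board, at side crop (215,185). The catches are over the ears, and the lemon, lime and garlic are still in place.

```bash
python3 -c "
from station import r
print(r.hand_in())"
```

```text
the job is handed in; nothing more can be done
None
```

The juicer is assembled and standing on the free half of the chopping board, with the fruit and garlic untouched, and I handed the job in at about 47 s; the peak push was about 25 N, and I take both catches as clicked because the cup lifted level, though I only saw one up close.

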